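Hang the washed paddle on the utensil carousel

ROBOT

A 6-joint arm with a two-finger parallel gripper is mounted at the origin on a cart in front of the work surface, level with it; the furniture and walls round the work are solid. World frame = base frame: x ahead of the robot, y to its left, z up, the work surface at z = 0. Lengths are in m, angles in rad, forces in N, time in s.
With the tool pointing down it reaches from about 0.35 to 0.775 m from the base axis. Payload 5.5 kg.
Tool frame: the origin (TCP) lies between the finger pads; the fingertips stand 11 mm ahead of it and the grasp point (between the pads) lies 8 mm behind it (tips_ahead is the distance from the TCP to the fingertips, in m); z points along the fingers, y is the line along which they close (so a half turn about z gives the same grasp; the last joint's range is limited). The gripper opens to 85 mm and grips with 20 to 120 N. Pads are 22 mm wide; open, the fingers measure 114 mm over their backs; the gripper's body (76 mm by 85 mm) begins 54 mm behind the grasp point. The pads swing forward as they close: fully open they stand 13 mm farther back than shut.
Start: joints at [0.991, 0.313, 0.046, 1.304, 0, 1.431], TCP at [0.245, 0.52, 0.242] pointing down, gripper open.
Joint ranges: [-2.76, 2.76], [-0.86, 1.69], [-1.03, 1.26], [-2.2, 2.34], [-1.47, 1.5], [-3.14, 3.14]. Speed limits (rad/s): [2.57, 2.57, 3.14, 3.14, 3.14, 3.14].

INTERFACE

Orientations are given as a unit quaternion [w, x, y, z].
In Python, from workcell import * gives the robot as it stands. The module is installed in compiled form; this text tells all that it offers.
- The arm moves only by the tool jog_arm, never from a script. Its argument "moves" is a list of rows, each an object with "fingers": the closure, from 0 (fully open) to 1 (shut); "slide": the shift along the tool's x, y, z in mm, a list of three; "angular": the turn, a rotation vector about the tool's x, y, z in degrees, a list of three. A call has 1 to 10 rows; each row is the pose to reach, as a shift and turn from the pose commanded when the call began, along the tool's axes at that moment; what a row does not reach only later rows make up. A row lasts 1/12 s, in which the tool goes at most 41.7 mm and 7.16 degrees, less where a joint would pass 70% of its speed; a pose out of reach is approached as far as the arm can. A call with a gripper value outside its range is refused whole. The fingers move at their own pace and stop on an object; "squeeze" is the grip in N (left out, the last holds). Time passes only in rows, so rows that repeat a pose let the fingers close. It gives the time, the measured TCP pose, the force, the opening and the grip force at its end, in the units of the state.
- get_state(): the state, without advancing time (a new reading comes with each control period).
- read_camera(name): name is "side" or "top"; returns a dict with "color" (384x512x3 uint8, red, green, blue), "fovy" (degrees; the focal length in pixels is half the picture's height over the tangent of half this angle, whatever the lens; pixels are square), "cx", "cy" (the principal point, pixels), "world_from_camera" (4x4, takes a point from camera to world coordinates). Camera axes: x right, y down, z forward; pixel columns grow to the right and rows downward; lengths in m; the calibration is good to about 2 mm. A picture is of the moment at which its call begins. There is no depth.
- hand_in(): hands the job in; it is judged then, once.
Trained networks look in a picture, given as the dict that the camera call returned (one of the last four; its "shot" number tells which), for a name from the list of things; names that differ only in an ending like _2 or _b are one class to them, and where a whole thing is asked for, a point or a joint stands for the part that bears it (a point fixed in the world has none). Each returns a list of dicts, best first, with "p" (0 to 1); they miss things now and then, are a little off and sometimes report something else, mostly with a low value. They report only what shows in the picture. A call takes as long as a camera call. They do not tell look-alikes from the thing itself.
- look_for(target, picture): "point" ([column, row] in pixels, amid what is visible of it).
- tip_of(target, picture): "point" ([column, row] in pixels: a listed point, or the origin of a listed thing).
The state is a dict: "clock": time; "joint_pos": joint angles; "qvel": joint speeds; "tau": joint torques, N m; "tcp_pos": TCP position; "orientation": TCP orientation; "wrist_force": force on the tool from outside, world axes, zero at the start; "ft_torque": the same for the moment, N m; "finger_gap": finger opening in m; "grip_force": force on a finger pad.
Only numpy, scipy, OpenCV 4.12 (cv2) and the standard library are available. Lean on these libraries where they do the work, as an engineer would, in place of code of your own. Each camera call takes 0.05 s, during which the arm holds its last target. There are 200 camera calls.

TASK

First turn the utensil carousel until its one empty hook, which may be slightly bent to one side, is over the drip tray. Then take the washed steel paddle out of the grey stand and gently hang it by the slot in its handle on that hook, so that it hangs freely over the tray and the robot has let go. Leave the spice jar, the pepper shaker and the oil bottle where they stand, do not drop the paddle, and do not force it against the rack.

Things in the scene. Friction and masses are not known exactly. Their poses are not given: they have to be found in the camera images.
- rack: Utensil carousel fixed to the table: round dark foot 104 mm across, thin post, turning head with four level hooks at right angles; three carry steel utensils (down to 85 mm above the table, they sway), one is empty. Origin on the table at the post's axis, z up, -x is the front, where a 60 x 100 mm drip tray with a 14 mm rim is fixed to the foot.
- rotor (a joint): Turning angle of the head, rad, counter-clockwise from above; 0 or any whole turn puts the empty hook over the middle of the drip tray. It turns either way as far as needed, with stiff friction (0.2 N m), and stays where it is left; a sideways push of over 2.5 N on a hook turns it.
- knob_grip (a point): Centre of the turning knob on top of the head, on the axis, 246 mm above the table: a black square block 36 x 36 mm, from 231 to 260 mm above the table. Its axes turn with the head: -x points along the empty hook. The knob's four upright faces look midway between the hooks, at 45 degrees to this x and y.
- free_hook (a point): Hanging point were the empty hook straight: on the centre line of its 6 mm level wire, 80 mm from the axis, 225 mm above the table, -x outward along it. It is bent sideways about the hub by an unknown angle within 0.1 rad, so its end lies up to 10 mm left or right of this line: feel for it. The wire is level to 12 mm beyond this point, then turns up, ending 21 mm out, top 13 mm above.
- tray_centre (a point): Middle of the drip tray, 5 mm above the table, 80 mm in front of the carousel's axis: straight below the empty hook's hanging point when that hook is forward.
- paddle: Washed paddle, flat steel 5 mm thick, 162 mm long, about 80 g, loose, upright in the front slot of the grey stand (1 mm play, may lean a little). Origin at the middle of its lower end, z along it to the slotted handle end, x normal to the flat faces, y across. Blade 46 mm wide up to 62 mm, then handle 26 mm wide to the top, with plain parallel edges to grip, also beside the slot.
- paddle_eye (a point): Centre of the upright slot near the top of the handle, 140.5 mm above the lower end; axes as the paddle. The slot passes right through (along x), 9 mm wide (y) and 23 mm high (129 to 152 mm), with 8.5 mm of steel at either side and 10 mm above, so 1.5 mm play on either side of the wire. Hung up, its upper edge rests on the wire and this point is 8.5 mm below the wire's centre line.
- paddle_centre (a point): Middle of the paddle, half-way up its length (81 mm above its lower end); axes as the paddle.
- stand: Grey plastic utensil stand, a block 80 mm (x) by 110 mm (y) by 66 mm high, fixed to the table, with two slots 50 mm long (along y) and 7 mm wide, 60 mm deep, 20 mm in front of and behind its middle. The paddle stands in the front one (-x), the other is empty. Origin in the middle of its underside.
- spice_jar: Bystander: spice jar, 47 mm across, 98 mm high, white lid. Origin in the middle of its underside.
- pepper_shaker: Bystander: grey pepper shaker, 58 mm across, 95 mm high. Origin in the middle of its underside.
- sesame_oil: Bystander: green oil bottle with a yellow cap, 62 mm across, 141 mm high. Origin in the middle of its underside.
There are look-alikes about, which are no part of the job. Several things have the shape of the paddle; the one meant has the colours described above.

How it is judged:
On the way, in this order (a step that is already met when the one before it is completed fails the run):
1. The empty hook stands over the drip tray (within 35 mm of its middle), at rest, with the paddle still in the stand (horizontal distance between free_hook and tray_centre below 0.035 m and velocity of joint rotor between -0.1 and 0.1 rad/s and distance of paddle_centre from where it was at the start of the episode below 0.03 m), for 0.3 s.
2. The paddle has been lifted out of the stand (height (world z) of paddle above 0.068 m), for 0.1 s.
At the end, for the whole second after the job is handed in: The paddle hangs free (tilt under 0.3 rad, under 0.06 m/s), the empty hook's wire through its slot: slot centre 3 to 14 mm below the wire's centre line and within 30 mm of the hanging point, that hook within 35 mm of straight over the tray's middle (horizontal distance between free_hook and tray_centre below 0.035 m and z of free_hook in the frame of paddle_eye between 0.003 and 0.014 m and y of free_hook in the frame of paddle_eye between -0.012 and 0.012 m and horizontal distance between free_hook and paddle_eye below 0.03 m and angle between paddle's own z axis and vertical below 0.3 rad and contact force between paddle and rack above 0.2 N and linear speed of paddle below 0.06 m/s); the robot touches nothing.
It fails at once if The paddle is forced against the rack (over 35 N) (contact force between paddle and rack above 35 N).
It fails at once if The paddle is dropped (its middle below 55 mm above the table) (height (world z) of paddle_centre below 0.055 m).
It fails at once if A bystander is moved by over 40 mm or tipped (distance of any of spice_jar, pepper_shaker, sesame_oil from where it was at the start of the episode above 0.04 m or angle between any of spice_jar, pepper_shaker, sesame_oil's own z axis and vertical above 0.5 rad).
It also fails if it takes over 72 s, if anything falls off the work surface, if the arm or the gripper's body presses on something with over 40 N, if the wrist force passes 120 N, or if a joint passes its speed limit or range.

## Working session

There is one attempt and no reset: what is moved stays moved. The work goes in short steps, Python scripts to look and compute and a tool call to move; the robot and the scene stay as the last step left them, time stands still between calls to the robot, and variables do not carry over. Pictures are saved under pics/ and viewed, at most 14 in all, crops included, and the job is handed in when it is done.

Besides the shell and the picture viewer there is one more tool, called in YAML: its name, and indented under it one key for each argument. jog_arm: Moves the arm, as the interface text tells. Its arguments: {"type":"object","properties":{"moves":{"type":"array","items":{"type":"object","properties":{"fingers":{"type":"number"},"slide":{"type":"array","items":{"type":"number"}},"angular":{"type":"array","items":{"type":"number"}}}}},"squeeze":{"type":"number"}},"required":["moves"]}

```bash
mkdir -p pics; cat > h.py <<'E'
from workcell import *
import numpy as np, cv2
from scipy.spatial.transform import Rotation as R
def f(p): return p["color"].shape[0]/2/np.tan(np.radians(p["fovy"])/2)
def ray(p,uv):
    T=np.array(p["world_from_camera"]); d=np.array([(uv[0]-p["cx"])/f(p),(uv[1]-p["cy"])/f(p),1.])
    return T[:3,3],T[:3,:3]@d
def at_z(p,uv,z):
    o,d=ray(p,uv); return o+d*(z-o[2])/d[2]
def tri(p,a,q,b):
    A=[];B=[]
    for o,d in (ray(p,a),ray(q,b)):
        d=d/np.linalg.norm(d);M=np.eye(3)-np.outer(d,d);A.append(M);B.append(M@o)
    return np.linalg.lstsq(np.vstack(A),np.hstack(B),rcond=None)[0]
def proj(p,X):
    T=np.array(p["world_from_camera"]); c=T[:3,:3].T@(np.array(X)-T[:3,3]); return np.array([p["cx"]+f(p)*c[0]/c[2],p["cy"]+f(p)*c[1]/c[2]])
def tool():
    s=get_state(); q=s["orientation"]; return np.array(s["tcp_pos"]),R.from_quat([q[1],q[2],q[3],q[0]])
def to_tool(X):
    t,r=tool(); return r.inv().apply(np.array(X)-t)*1000
E
python3 - <<'E'
from h import *
np.set_printoptions(precision=3,suppress=True)
P={n:read_camera(n) for n in("top","side")}
for n,p in P.items():
    cv2.imwrite(f"pics/{n}0.png",p["color"][:,:,::-1]); T=np.array(p["world_from_camera"]);print(n,p["fovy"],T[:3,3],T[:3,2])
    for t in["knob_grip","free_hook","tray_centre","paddle_eye","paddle","stand","rack","spice_jar","pepper_shaker","sesame_oil"]:
        print(t,[(np.round(d["point"]).tolist(),round(d["p"],2)) for d in tip_of(t,p)][:4])
print(get_state())
E
```

```text
top 56.27412388468042 [0.214 0.118 1.204] [ 0.193  0.022 -0.981]
knob_grip [([368.0, 143.0], 0.76), ([238.0, 199.0], 0.24)]
free_hook [([395.0, 162.0], 0.62)]
tray_centre [([340.0, 192.0], 0.72)]
paddle_eye [([174.0, 255.0], 0.68), ([235.0, 196.0], 0.53)]
paddle [([182.0, 255.0], 0.46), ([242.0, 205.0], 0.42)]
stand [([238.0, 198.0], 0.8)]
rack [([349.0, 167.0], 0.71)]
spice_jar [([266.0, 164.0], 0.66)]
pepper_shaker [([191.0, 192.0], 0.69)]
sesame_oil [([192.0, 221.0], 0.81)]
side 48.18351466494271 [-0.061 -0.666  0.692] [ 0.424  0.753 -0.504]
knob_grip [([381.0, 205.0], 0.96), ([309.0, 230.0], 0.22)]
free_hook [([397.0, 233.0], 0.76), ([245.0, 223.0], 0.51)]
tray_centre []
paddle_eye [([158.0, 164.0], 0.56), ([239.0, 181.0], 0.49)]
paddle [([162.0, 208.0], 0.97)]
stand [([246.0, 223.0], 0.92)]
rack [([366.0, 292.0], 0.66)]
spice_jar [([307.0, 227.0], 0.6)]
pepper_shaker [([225.0, 193.0], 0.84)]
sesame_oil [([201.0, 205.0], 0.86), ([228.0, 193.0], 0.23)]
{'clock': 1.1, 'joint_pos': array([0.991, 0.313, 0.046, 1.304, 0.   , 1.431]), 'qvel': array([-0.001,  0.001,  0.001, -0.   , -0.001, -0.   ]), 'tau': array([  0.   , -48.048,  29.882,   0.   ,  -0.   ,   0.   ]), 'tcp_pos': array([0.245, 0.52 , 0.242]), 'orientation': array([0.   , 0.218, 0.976, 0.   ]), 'wrist_force': array([-0.538,  0.414,  0.249]), 'ft_torque': array([ 0.017, -0.046, -0.002]), 'grip_force': 0.0, 'finger_gap': 0.08534256230984495}
```

```bash
python3 -c "
import cv2,numpy as np
a=cv2.imread('pics/top0.png');b=cv2.imread('pics/side0.png')
cv2.imwrite('pics/both0.png',np.hstack([a,b])[:, :])
cv2.imwrite('pics/v.png',np.vstack([a,b])[:, :])"
```

```text
(no output)
```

View pics/top0.png

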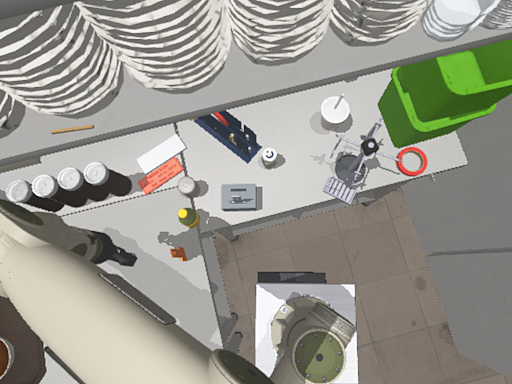

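View pics/side0.png

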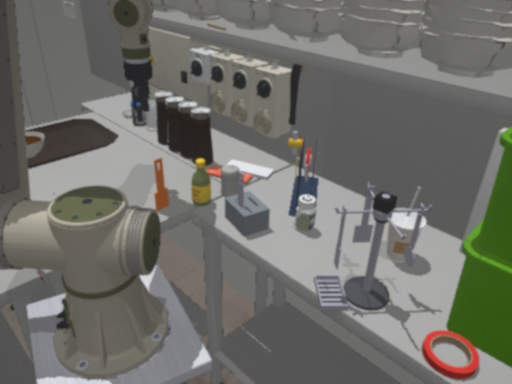

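Top view: the carousel knob is at (370,146), the tray at (341,189), the grey stand at (238,198), the orange decoy paddle at (178,254), the jar at (268,157), the shaker at (187,186) and the oil at (188,217). Side view: knob at (384,205), stand at (246,213), orange decoy at (160,185).
These could be taken for the paddle: the orange one, side (160,185); the hanging utensils, side (340,235), (362,220) and (415,240); and the steel one in the grey stand, side (240,190). By the description it is the steel one in the stand. I'll check that with one crop.

```bash
python3 - <<'E'
from h import *
np.set_printoptions(precision=3,suppress=True)
t=read_camera("top");s=read_camera("side")
a,b=t["color"][:,:,::-1],s["color"][:,:,::-1]
z=lambda im,x,y,w,h:cv2.resize(im[y:y+h,x:x+w],(400,300),interpolation=cv2.INTER_CUBIC)
cv2.imwrite("pics/crop1.png",np.vstack([np.hstack([z(a,310,105,120,90),z(a,205,165,80,60)]),np.hstack([z(b,310,170,140,105),z(b,210,160,80,60)])]))
print("knob",tri(t,(368.5,144),s,(382,204)),at_z(t,(368.5,144),.246))
print("stand top z66",at_z(t,(238,198),.066),"base", at_z(t,(238,198),0), tri(t,(238,198),s,(246,223)))
print("tray",at_z(t,(340,191),.005))
for n,u,v,h in(("jar",(268,157),(307,204),.09),("shaker",(187,186),(230,172),.09),("oil",(187,214),(200,163),.14)): print(n,at_z(t,u,h),tri(t,u,s,v))
E
```

```text
knob [ 0.538 -0.156  0.24 ] [ 0.54  -0.157  0.246]
stand top z66 [0.418 0.218 0.066] base [0.43  0.224 0.   ] [ 0.431  0.225 -0.007]
tray [ 0.455 -0.122  0.005]
jar [0.549 0.122 0.09 ] [0.556 0.12  0.079]
shaker [0.452 0.38  0.09 ] [0.456 0.382 0.078]
oil [0.355 0.364 0.14 ] [0.354 0.364 0.14 ]
```

View pics/crop1.png

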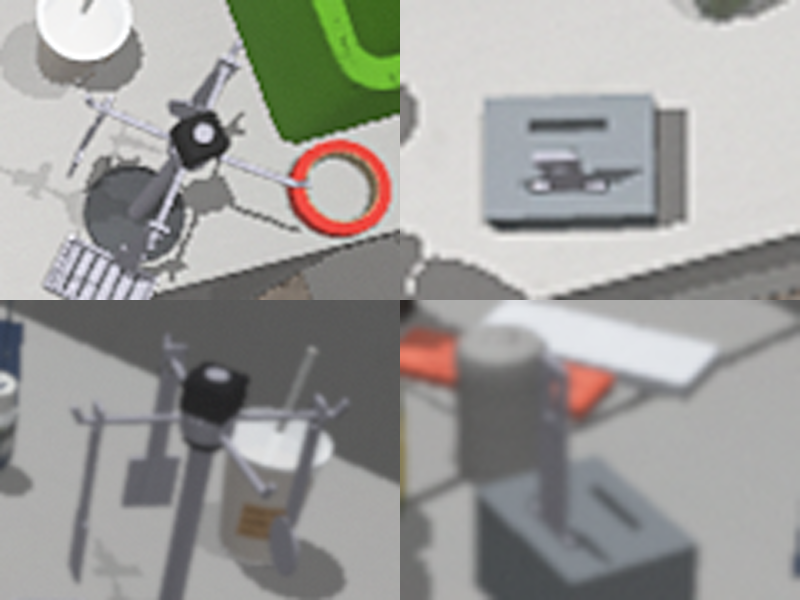

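```bash
python3 - <<'E'
from h import *
np.set_printoptions(precision=4,suppress=True)
t=read_camera("top");s=read_camera("side")
k=at_z(t,(368.5,144),.246)
print("T",np.array(t["world_from_camera"])[:3,:3])
fh=tri(t,(395,162),s,(399,234)); print("hook",fh,at_z(t,(395,162),.225),at_z(t,(400,159),.235))
for u in((316+20,105+31),(337,136),(381,119),(399.5,159.5),(358,174.5)):
    w=at_z(t,u,.228)-k; print(u,w,np.degrees(np.arctan2(w[1],w[0])),np.hypot(*w[:2]))
print("foot",at_z(t,(350.2,168.7),0))
c=lambda u,v:(205+(u-400)/5,165+v/5)
print("slotB",at_z(t,c(528,125),.066),at_z(t,c(607,125),.066)); print("slotF",at_z(t,c(524,187),.066),at_z(t,c(612,187),.066))
print("block",[at_z(t,c(*q),.066)[:2] for q in((485,97),(655,97),(655,222),(485,222))])
print("padtop?",at_z(t,c(556,155),.16), "toolrot",tool()[1].as_matrix())
for p in(t,s): print([(d["point"],d["p"]) for d in look_for("paddle_eye",p)],[(d["point"],d["p"]) for d in look_for("paddle",p)])
E
```

```text
T [[ 0.0092 -0.9812  0.1929]
 [-0.9997 -0.005   0.0222]
 [-0.0208 -0.193  -0.981 ]]
hook [ 0.4963 -0.2352  0.2285] [ 0.4947 -0.2345  0.225 ] [ 0.5006 -0.2452  0.235 ]
(336, 136) [ 0.0298  0.0856 -0.018 ] 70.82417694584963 0.09064652371549675
(337, 136) [ 0.0298  0.0828 -0.018 ] 70.21510934358169 0.08797593040263474
(381, 119) [ 0.0812 -0.0444 -0.018 ] -28.664368249836404 0.09255930487396116
(399.5, 159.5) [-0.0391 -0.0892 -0.018 ] -113.67451899337213 0.09740343519586896
(358, 174.5) [-0.0828  0.0281 -0.018 ] 161.22011807310264 0.08744045015577791
foot [ 0.5348 -0.1609  0.    ]
slotB [0.4445 0.2429 0.066 ] [0.4448 0.1916 0.066 ]
slotF [0.4038 0.2444 0.066 ] [0.4041 0.1877 0.066 ]
block [array([0.463 , 0.2714]), array([0.4635, 0.1607]), array([0.3815, 0.1597]), array([0.3809, 0.2689])]
padtop? [0.4074 0.2155 0.16  ] toolrot [[-0.9049  0.4257  0.0001]
 [ 0.4257  0.9049  0.0001]
 [-0.      0.0001 -1.    ]]
[([236.9, 200.5], 0.52)] []
[([160.5, 184.3], 0.67), ([239.1, 190.1], 0.5)] [([158.5, 190.0], 0.81), ([239.2, 185.7], 0.56)]
```

jog_arm:
  moves:
    - {"slide":[-30,-25,-78],"angular":[0,0,-7],"fingers":0}
    - {"slide":[-277,-244,-78],"angular":[0,0,-50]}
    - {"slide":[-277,-244,-78],"angular":[0,0,-50]}
    - {"slide":[-277,-244,-78],"angular":[0,0,-50]}
    - {"slide":[-277,-244,-78],"angular":[0,0,-50]}
    - {"slide":[-277,-244,-78],"angular":[0,0,-50]}
    - {"slide":[-277,-244,-78],"angular":[0,0,-50]}
    - {"slide":[-277,-244,-78],"angular":[0,0,-50]}
    - {"slide":[-277,-244,-78],"angular":[0,0,-50]}
    - {"slide":[-277,-244,-78],"angular":[0,0,-50]}

```text
schema error: expected keys fingers, slide, angular
```

```bash
python3 -c "
from h import *
t,r=tool();y=r.as_matrix()[:,1];print(t,np.degrees(np.arctan2(y[1],y[0])),to_tool([.538,-.158,.32]),get_state()['clock'])"
```

```text
[0.24483575 0.52030552 0.24233418] 64.80157160536378 [-554.05889358 -488.9333484   -77.70819367] 1.5
```

jog_arm:
  moves:
    - {"slide":[-30,-25,-78],"angular":[0,0,-7],"fingers":0}
    - {"slide":[-277,-244,-78],"angular":[0,0,-50],"fingers":0}
    - {"slide":[-277,-244,-78],"angular":[0,0,-50],"fingers":0}
    - {"slide":[-277,-244,-78],"angular":[0,0,-50],"fingers":0}
    - {"slide":[-277,-244,-78],"angular":[0,0,-50],"fingers":0}
    - {"slide":[-277,-244,-78],"angular":[0,0,-50],"fingers":0}
    - {"slide":[-277,-244,-78],"angular":[0,0,-50],"fingers":0}
    - {"slide":[-277,-244,-78],"angular":[0,0,-50],"fingers":0}
    - {"slide":[-277,-244,-78],"angular":[0,0,-50],"fingers":0}
    - {"slide":[-277,-244,-78],"angular":[0,0,-50],"fingers":0}

```text
clock: 2.33
tcp_pos: [0.391, 0.1819, 0.3206]
orientation: [0.001, -0.215, 0.977, 0.0]
wrist_force: [1.0, 0.2, 0.2]
finger_gap: 0.0853
grip_force: 0.0
```

```bash
python3 -c "
from h import *
t,r=tool();y=r.as_matrix()[:,1];print(t,np.degrees(np.arctan2(y[1],y[0])),to_tool([.538,-.158,.32]),get_state()['clock'])"
```

```text
[0.39095096 0.18192452 0.32056735] 114.85295935503466 [   9.43707309 -370.24722926    0.59702116] 2.3333
```

jog_arm:
  moves:
    - {"slide":[9,-370,0],"angular":[0,0,0],"fingers":0}
    - {"slide":[9,-370,0],"angular":[0,0,0],"fingers":0}
    - {"slide":[9,-370,0],"angular":[0,0,0],"fingers":0}
    - {"slide":[9,-370,0],"angular":[0,0,0],"fingers":0}
    - {"slide":[9,-370,0],"angular":[0,0,0],"fingers":0}
    - {"slide":[9,-370,0],"angular":[0,0,0],"fingers":0}
    - {"slide":[9,-370,0],"angular":[0,0,0],"fingers":0}
    - {"slide":[9,-370,0],"angular":[0,0,0],"fingers":0}
    - {"slide":[9,-370,0],"angular":[0,0,0],"fingers":0}
    - {"slide":[9,-370,0],"angular":[0,0,0],"fingers":0}

```text
clock: 3.17
tcp_pos: [0.5398, -0.1621, 0.3182]
orientation: [-0.0, -0.212, 0.977, -0.001]
wrist_force: [-0.2, 0.7, -0.7]
finger_gap: 0.0853
grip_force: 0.0
```

```bash
python3 - <<'E'
from h import *
s=read_camera("side");t=read_camera("top")
a,b=t["color"][:,:,::-1],s["color"][:,:,::-1]
cv2.imwrite("pics/c2.png",np.hstack([cv2.resize(a[100:190,310:430],(400,300),interpolation=2),cv2.resize(b[120:285,300:520][:, :220],(400,300),interpolation=2)]))
tt,r=tool();print(tt,to_tool([.538,-.158,.248]))
for n,p in(("s",s),("t",t)): print(n,proj(p,tt+[0,0,-.011]),[(d["point"],d["p"]) for d in tip_of("knob_grip",p)])
E
```

```text
[ 0.53778182 -0.15735054  0.31904792] [ 8.70207088e-03 -7.92297054e-01  7.10468046e+01]
s [391.22199525 173.99171689] [([382.1, 202.4], 0.56)]
t [375.1329604  137.18970971] [([368.5, 145.7], 0.77)]
```

View pics/c2.png

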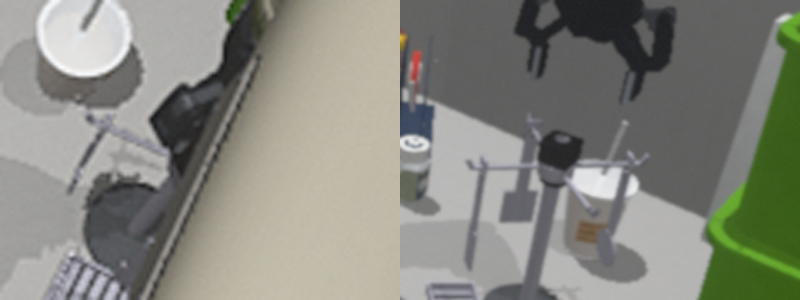

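```bash
python3 - <<'E'
from h import *
s=read_camera("side")
tt,r=tool();y=r.as_matrix()[:,1]
for d in(-.0425,0,.0425): print(d,proj(s,tt+y*d+[0,0,.002]),proj(s,tt+y*d+[0,0,.045]))
for z in (.231,.246,.26): print(z,proj(s,[.538,-.158,z]))
print(proj(s,[.537,-.159,0]),proj(s,[.457,-.125,.005]))
E
```

```text
-0.0425 [413.52775219 173.42106496] [418.52487174 152.52836823]
0 [391.46656502 166.95453273] [395.73490206 146.44501016]
0.0425 [370.52314524 160.8156383 ] [374.1299777  140.67797786]
0.231 [384.47602148 207.7621102 ]
0.246 [385.80319796 201.44834592]
0.26 [387.06309541 195.45464753]
[366.57666501 293.17334995] [329.75569496 293.6862934 ]
```

jog_arm:
  moves:
    - {"slide":[0,0,40],"angular":[0,0,0],"fingers":0}
    - {"slide":[0,0,49],"angular":[0,0,0],"fingers":0}
    - {"slide":[0,0,49],"angular":[0,0,0],"fingers":0}

```text
clock: 3.67
tcp_pos: [0.5356, -0.1537, 0.2685]
orientation: [-0.002, -0.216, 0.976, 0.002]
wrist_force: [-0.7, 0.5, -0.6]
finger_gap: 0.0856
grip_force: 0.0
```

```bash
python3 - <<'E'
from h import *
s=read_camera("side")
b=s["color"][:,:,::-1]
tt,r=tool();y=r.as_matrix()[:,1];print(tt)
im=cv2.resize(b[150:240,330:450],(800,600),interpolation=2)
for d in(-.0425,0,.0425):
    u=proj(s,tt+y*d+[0,0,.002]);cv2.circle(im,tuple(int(v) for v in (u-[330,150])*6.667),5,(0,0,255),-1)
cv2.imwrite("pics/c3.png",im)
E
```

```text
[ 0.53668689 -0.15444466  0.27068036]
```

View pics/c3.png

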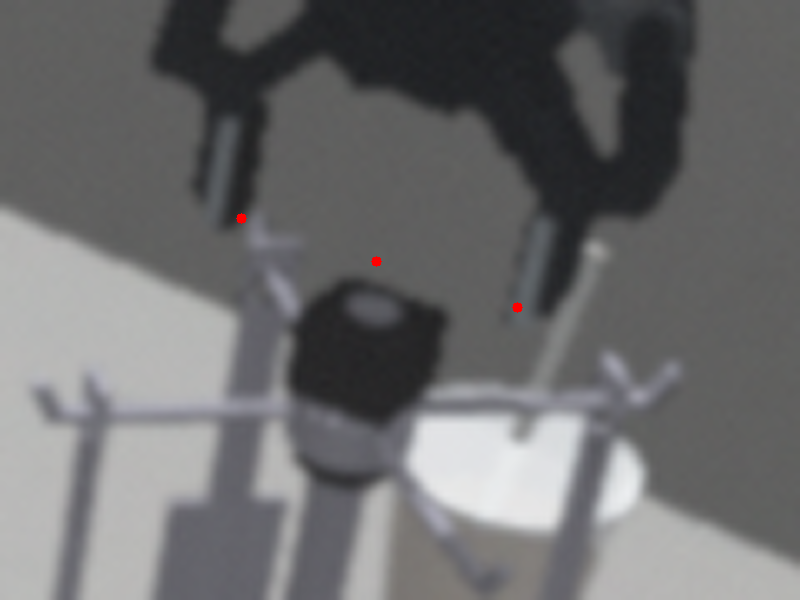

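The fingers at (230,170) and (540,265) straddle the knob at (372,305), centred as predicted. The empty hook points towards the camera, at (487,575).

jog_arm:
  moves:
    - {"slide":[2,-4,23],"angular":[0,0,0],"fingers":0}
    - {"slide":[2,-4,23],"angular":[0,0,0],"fingers":0}
    - {"slide":[2,-4,23],"angular":[0,0,0],"fingers":1}
    - {"slide":[2,-4,23],"angular":[0,0,0],"fingers":1}
    - {"slide":[2,-4,23],"angular":[0,0,0],"fingers":1}
    - {"slide":[2,-4,23],"angular":[0,0,0],"fingers":1}
    - {"slide":[2,-4,23],"angular":[0,0,0],"fingers":1}
    - {"slide":[2,-4,23],"angular":[0,0,0],"fingers":1}
  squeeze: 40

```text
clock: 4.38
tcp_pos: [0.5372, -0.1579, 0.2499]
orientation: [0.001, -0.215, 0.977, 0.002]
wrist_force: [-3.0, 9.6, 8.2]
finger_gap: 0.036
grip_force: 39.6
```

jog_arm:
  moves:
    - {"slide":[0,1,0],"angular":[0,0,6],"fingers":1}
    - {"slide":[0,1,0],"angular":[0,0,12],"fingers":1}
    - {"slide":[0,1,0],"angular":[0,0,18],"fingers":1}
    - {"slide":[0,1,0],"angular":[0,0,24],"fingers":1}
    - {"slide":[0,1,0],"angular":[0,0,30],"fingers":1}
    - {"slide":[0,1,0],"angular":[0,0,36],"fingers":1}
    - {"slide":[0,1,0],"angular":[0,0,42],"fingers":1}
    - {"slide":[0,1,0],"angular":[0,0,48],"fingers":1}
    - {"slide":[0,1,0],"angular":[0,0,54],"fingers":1}
    - {"slide":[0,1,0],"angular":[0,0,60],"fingers":1}

```text
clock: 5.22
tcp_pos: [0.5368, -0.1618, 0.2499]
orientation: [0.001, 0.305, 0.952, -0.002]
wrist_force: [-6.2, -9.2, 5.3]
finger_gap: 0.0354
grip_force: 40.5
```

jog_arm:
  moves:
    - {"slide":[0,0,0],"angular":[0,0,6],"fingers":1}
    - {"slide":[0,0,0],"angular":[0,0,12],"fingers":1}
    - {"slide":[0,0,0],"angular":[0,0,18],"fingers":1}
    - {"slide":[0,0,0],"angular":[0,0,24],"fingers":1}
    - {"slide":[0,0,0],"angular":[0,0,28],"fingers":1}
    - {"slide":[0,0,0],"angular":[0,0,30],"fingers":1}
    - {"slide":[0,0,0],"angular":[0,0,30],"fingers":1}
    - {"slide":[0,0,0],"angular":[0,0,30],"fingers":1}

```text
clock: 5.88
tcp_pos: [0.5351, -0.1633, 0.2498]
orientation: [0.001, 0.54, 0.841, -0.004]
wrist_force: [-11.5, -12.0, 5.8]
finger_gap: 0.0351
grip_force: 40.7
```

```bash
python3 - <<'E'
from h import *
s=read_camera("side");b=s["color"][:,:,::-1]
cv2.imwrite("pics/c4.png",cv2.resize(b[165:315,300:500],(800,600),interpolation=2))
t,r=tool();y=r.as_matrix()[:,1];st=get_state();print(t,np.degrees(np.arctan2(y[1],y[0])),st["wrist_force"],st["finger_gap"],st["clock"])
print([(d["point"],d["p"]) for d in tip_of("free_hook",s)])
for a in range(140,181,5):
    e=np.radians(a);print(a,proj(s,[.538+.1*np.cos(e),-.158+.1*np.sin(e),.235]))
E
```

```text
[ 0.53510437 -0.16326423  0.24984696] 24.585597028303525 [-11.15729403 -12.35684572   5.9988011 ] 0.0350200512923866 5.9333
[]
140 [334.68514885 200.22530651]
145 [334.75553529 202.42435628]
150 [335.20781598 204.68925322]
155 [336.04855857 207.00453885]
160 [337.28148532 209.35351514]
165 [338.90713288 211.71830484]
170 [340.92252193 214.0799467 ]
175 [343.32084986 216.4185288 ]
180 [346.09122079 218.71336239]
```

View pics/c4.png

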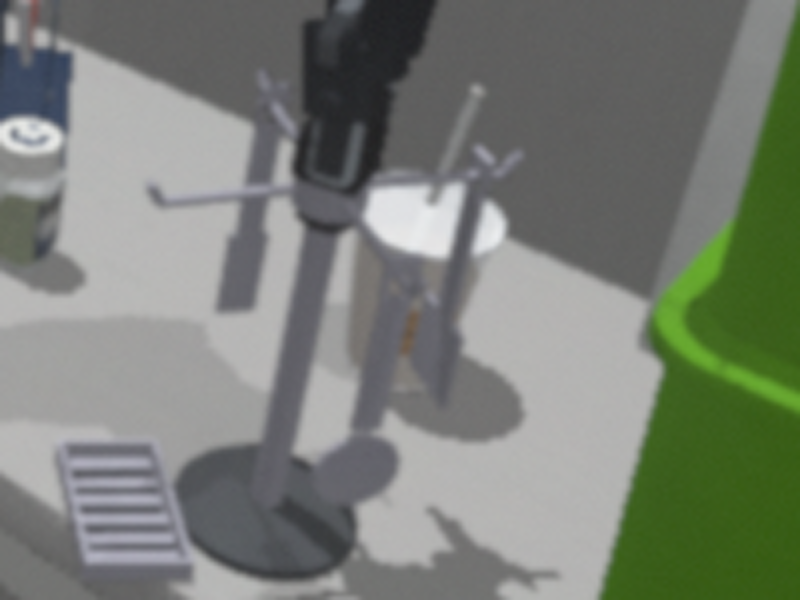

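The drip tray is at (123,510) in the crop, and the empty hook's tip, at (152,188), is now above it. I'll let go and rise, then close on the hook wire itself to centre it at a known place.

jog_arm:
  moves:
    - {"slide":[0,0,0],"angular":[0,0,0],"fingers":0}
    - {"slide":[0,0,0],"angular":[0,0,0],"fingers":0}
    - {"slide":[0,0,0],"angular":[0,0,0],"fingers":0}
    - {"slide":[0,0,0],"angular":[0,0,0],"fingers":0}
    - {"slide":[0,0,-40],"angular":[0,0,0],"fingers":0}
    - {"slide":[0,0,-60],"angular":[0,0,0],"fingers":0}
    - {"slide":[0,0,-60],"angular":[0,0,-7],"fingers":0}
    - {"slide":[0,0,-60],"angular":[0,0,-14],"fingers":0}
    - {"slide":[0,0,-60],"angular":[0,0,-21],"fingers":0}
    - {"slide":[0,0,-60],"angular":[0,0,-28],"fingers":0}

```text
clock: 6.82
tcp_pos: [0.5375, -0.1592, 0.3082]
orientation: [0.0, 0.316, 0.949, 0.0]
wrist_force: [0.7, 0.6, -0.3]
finger_gap: 0.086
grip_force: 0.0
```

```bash
python3 - <<'E'
from h import *
s=read_camera("side")
t,r=tool();y=r.as_matrix()[:,1];print(t,np.degrees(np.arctan2(y[1],y[0])),to_tool([.459,-.139,.3]))
for n in("free_hook","knob_grip"): print(n,[(d["point"],d["p"]) for d in tip_of(n,s)])
print(proj(s,[.459,-.139,.225]))
E
```

```text
[ 0.5374824  -0.15914374  0.30810404] 53.49977829752857 [ 75.07146034 -30.49361193   8.0838445 ]
free_hook [([346.2, 213.7], 0.93), ([226.8, 194.6], 0.22)]
knob_grip [([382.4, 203.9], 0.81), ([346.2, 212.1], 0.38)]
[347.48054341 215.43523609]
```

jog_arm:
  moves:
    - {"slide":[38,-15,0],"angular":[0,0,-7],"fingers":0}
    - {"slide":[75,-30,0],"angular":[0,0,-14],"fingers":0}
    - {"slide":[75,-30,0],"angular":[0,0,-21],"fingers":0}
    - {"slide":[75,-30,30],"angular":[0,0,-21],"fingers":0}
    - {"slide":[75,-30,60],"angular":[0,0,-21],"fingers":0}
    - {"slide":[75,-30,86],"angular":[0,0,-21],"fingers":0}
    - {"slide":[75,-30,86],"angular":[0,0,-21],"fingers":0}
    - {"slide":[75,-30,86],"angular":[0,0,-21],"fingers":0.3}
    - {"slide":[75,-30,86],"angular":[0,0,-21],"fingers":0.45}
    - {"slide":[75,-30,86],"angular":[0,0,-21],"fingers":0.6}
  squeeze: 20

```text
clock: 7.8
tcp_pos: [0.4606, -0.1387, 0.224]
orientation: [0.002, 0.141, 0.99, -0.0]
wrist_force: [-0.7, 0.1, 0.2]
finger_gap: 0.0516
grip_force: 0.0
```

jog_arm:
  moves:
    - {"slide":[0,0,0],"angular":[0,0,0],"fingers":0.7}
    - {"slide":[0,0,0],"angular":[0,0,0],"fingers":0.8}
    - {"slide":[0,0,0],"angular":[0,0,0],"fingers":0.9}
    - {"slide":[0,0,0],"angular":[0,0,0],"fingers":1}
    - {"slide":[0,0,0],"angular":[0,0,0],"fingers":1}
    - {"slide":[0,0,0],"angular":[0,0,0],"fingers":1}
    - {"slide":[0,0,0],"angular":[0,0,0],"fingers":1}
    - {"slide":[0,0,0],"angular":[0,0,0],"fingers":1}

```text
clock: 8.47
tcp_pos: [0.4597, -0.1382, 0.2227]
orientation: [0.001, 0.141, 0.99, -0.0]
wrist_force: [-0.3, 0.8, 5.6]
finger_gap: 0.0051
grip_force: 20.1
```

```bash
python3 - <<'E'
from h import *
s=read_camera("side");b=s["color"][:,:,::-1]
cv2.imwrite("pics/c5.png",cv2.resize(b[165:315,300:500],(800,600),interpolation=2))
t,r=tool();y=r.as_matrix()[:,1];st=get_state();print(t,np.degrees(np.arctan2(y[1],y[0])),st)
E
```

```text
[ 0.45970484 -0.13819766  0.22264063] 73.80463377105242 {'clock': 8.5167, 'joint_pos': array([-4.59655499e-01,  1.36302709e-01, -2.29485891e-01,  1.20372764e+00,
        3.10121901e-04, -1.76992784e-01]), 'qvel': array([-7.21973155e-04,  2.50930158e-03,  4.55825527e-05,  1.36944446e-03,
       -2.37327353e-03,  9.65362727e-04]), 'tau': array([-4.07851702e-01, -3.47595406e+01,  2.73760235e+01, -2.08079321e-01,
       -2.39360780e-01, -8.59989290e-03]), 'tcp_pos': array([ 0.45970484, -0.13819766,  0.22264063]), 'orientation': array([ 6.56420545e-04,  1.40861193e-01,  9.90029136e-01, -5.30475650e-05]), 'wrist_force': array([-0.24975934,  0.64951334,  5.15610729]), 'ft_torque': array([ 0.1929508 , -0.03984979, -0.03273773]), 'grip_force': 20.062341392040253, 'finger_gap': 0.005040099055305567}
```

View pics/c5.png

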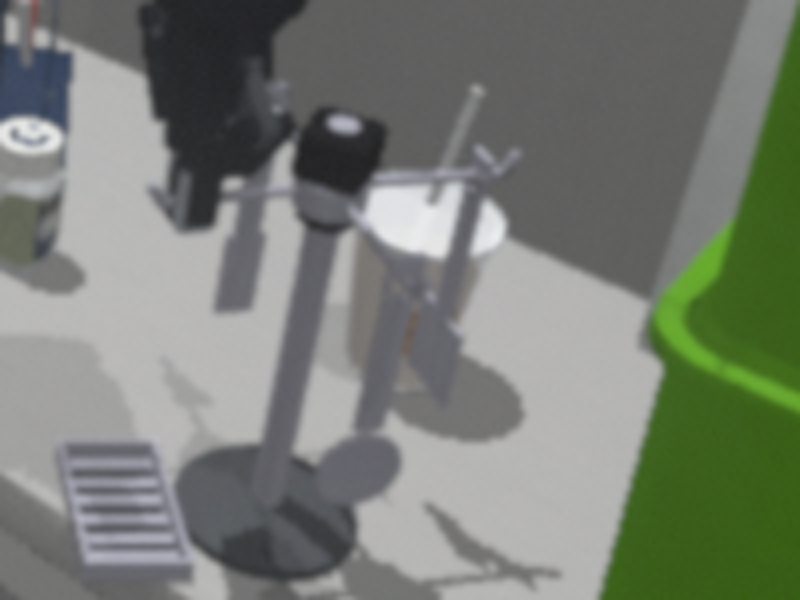

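The gripper holds the wire (gap 5 mm), so the hook is located at (0.460, -0.138) over the tray. Next I'll let go, rise and go to the paddle.

jog_arm:
  moves:
    - {"slide":[0,0,0],"angular":[0,0,0],"fingers":0}
    - {"slide":[0,0,0],"angular":[0,0,0],"fingers":0}
    - {"slide":[0,0,0],"angular":[0,0,0],"fingers":0}
    - {"slide":[0,0,0],"angular":[0,0,0],"fingers":0}
    - {"slide":[0,0,-40],"angular":[0,0,0],"fingers":0}
    - {"slide":[0,0,-80],"angular":[0,0,0],"fingers":0}
    - {"slide":[153,325,-80],"angular":[0,0,-16],"fingers":0}
    - {"slide":[153,325,-80],"angular":[0,0,-16],"fingers":0}
    - {"slide":[153,325,-80],"angular":[0,0,-16],"fingers":0}
    - {"slide":[153,325,-80],"angular":[0,0,-16],"fingers":0}

```text
clock: 9.35
tcp_pos: [0.4327, 0.0277, 0.3022]
orientation: [0.0, 0.002, 1.0, 0.0]
wrist_force: [1.5, 1.6, -0.2]
finger_gap: 0.0853
grip_force: 0.0
```

```bash
python3 - <<'E'
from h import *
s=read_camera("side");t=read_camera("top")
b=s["color"][:,:,::-1]
cv2.imwrite("pics/c6.png",cv2.resize(b[145:235,200:320],(800,600),interpolation=2))
tt,r=tool();y=r.as_matrix()[:,1];print(tt,np.degrees(np.arctan2(y[1],y[0])),to_tool([.404,.217,.3]))
for n in("free_hook","knob_grip","paddle_eye","paddle_centre"):
  for q in(s,t): print(n,[(d["point"],round(d["p"],2)) for d in tip_of(n,q)])
for z in(.066,.1465,.168): print(z,[proj(s,[.404,.217+d,z]).round(1) for d in(-.013,0,.013)],proj(t,[.404,.217,z]))
E
```

```text
[0.43152596 0.03139626 0.30225906] 90.2447598912052 [ 26.73175035 185.71551885   2.58648444]
free_hook [([345.6, 210.3], 0.87)]
free_hook [([358.9, 175.7], 0.67)]
knob_grip [([382.0, 203.6], 0.66)]
knob_grip [([367.6, 145.3], 0.58)]
paddle_eye [([159.2, 162.8], 0.96), ([240.2, 183.5], 0.72)]
paddle_eye [([176.3, 256.7], 0.66), ([235.6, 195.7], 0.59)]
paddle_centre [([158.6, 184.8], 0.94), ([243.1, 197.1], 0.77), ([243.3, 223.3], 0.53), ([200.8, 200.4], 0.34)]
paddle_centre [([238.6, 199.7], 0.51), ([177.7, 253.8], 0.5)]
0.066 [array([241.6, 207.2]), array([239.4, 204.9]), array([237.3, 202.7])] [238.30221448 202.37923328]
0.1465 [array([241.9, 181.3]), array([239.6, 179.2]), array([237.4, 177.1])] [236.07298716 197.94891265]
0.168 [array([242. , 174.1]), array([239.7, 172. ]), array([237.4, 169.9])] [235.42115047 196.6534658 ]
```

View pics/c6.png

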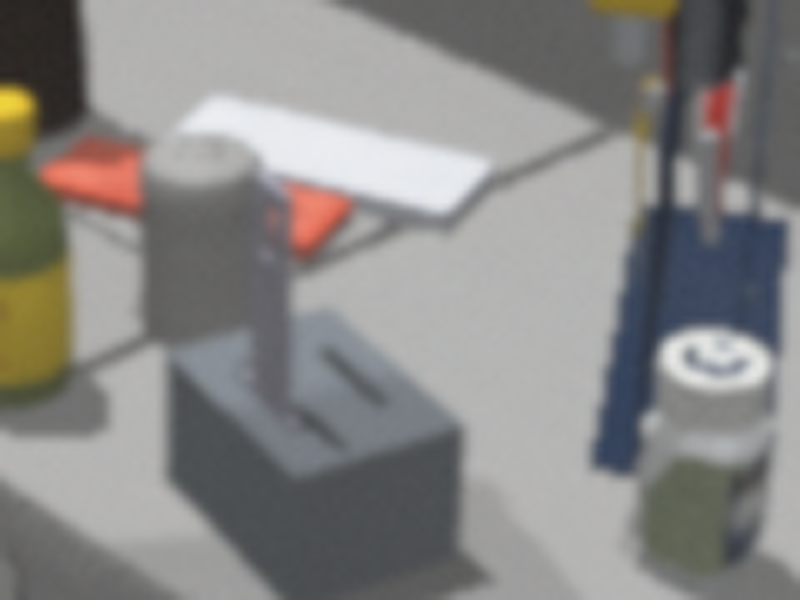

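The steel paddle stands upright in the stand, with its top at (275,180) and its entry at (272,400), close to the prediction. Reaching for it now.

jog_arm:
  moves:
    - {"slide":[26,184,0],"angular":[0,0,0],"fingers":0}
    - {"slide":[26,184,0],"angular":[0,0,0],"fingers":0}
    - {"slide":[26,184,0],"angular":[0,0,0],"fingers":0}
    - {"slide":[26,184,0],"angular":[0,0,0],"fingers":0}
    - {"slide":[26,184,0],"angular":[0,0,0],"fingers":0}
    - {"slide":[26,184,20],"angular":[0,0,0],"fingers":0}
    - {"slide":[26,184,60],"angular":[0,0,0],"fingers":0}
    - {"slide":[26,184,95],"angular":[0,0,0],"fingers":0}
    - {"slide":[26,184,100],"angular":[0,0,0],"fingers":0}
    - {"slide":[26,184,100],"angular":[0,0,0],"fingers":0}

```text
clock: 10.68
tcp_pos: [0.4064, 0.2094, 0.2001]
orientation: [-0.003, 0.002, 1.0, -0.001]
wrist_force: [-0.3, 0.3, 0.5]
finger_gap: 0.0852
grip_force: 0.0
```

```bash
python3 - <<'E'
from h import *
s=read_camera("side");b=s["color"][:,:,::-1]
cv2.imwrite("pics/c7.png",cv2.resize(b[145:220,190:290],(800,600),interpolation=2))
tt,r=tool();print(tt,to_tool([.405,.2155,.14]),get_state()["wrist_force"])
E
```

```text
[0.40793623 0.20988115 0.20225678] [ 2.87468032  5.6299934  62.25864204] [-0.24384824  0.63590052  0.15985178]
```

View pics/c7.png

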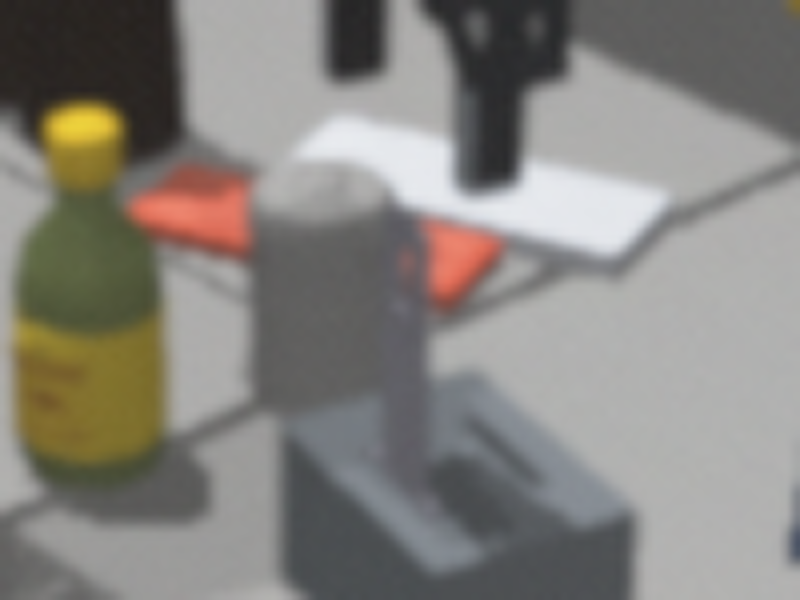

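The fingertips at (355,75) and (490,185) straddle the paddle top at (410,205), about 3 mm to the right of it, which agrees with the computed correction.

jog_arm:
  moves:
    - {"slide":[2,4,20],"angular":[0,0,0],"fingers":0}
    - {"slide":[2,4,45],"angular":[0,0,0],"fingers":0}
    - {"slide":[2,4,62],"angular":[0,0,0],"fingers":0}
    - {"slide":[2,4,62],"angular":[0,0,0],"fingers":0.3}
    - {"slide":[2,4,62],"angular":[0,0,0],"fingers":0.5}
    - {"slide":[2,4,62],"angular":[0,0,0],"fingers":0.6}
    - {"slide":[2,4,62],"angular":[0,0,0],"fingers":0.7}
    - {"slide":[2,4,62],"angular":[0,0,0],"fingers":1}
    - {"slide":[2,4,62],"angular":[0,0,0],"fingers":1}
    - {"slide":[2,4,62],"angular":[0,0,0],"fingers":1}
  squeeze: 40

```text
clock: 11.57
tcp_pos: [0.4073, 0.2153, 0.1418]
orientation: [0.002, 0.002, 1.0, 0.001]
wrist_force: [-0.8, 0.6, 6.4]
finger_gap: 0.0249
grip_force: 39.2
```

```bash
python3 - <<'E'
from h import *
st=get_state();tt,r=tool();y=r.as_matrix()[:,1];print(tt,np.degrees(np.arctan2(y[1],y[0])),st["wrist_force"],st["finger_gap"],st["grip_force"])
s=read_camera("side");print([(d["point"],d["p"]) for d in tip_of("paddle_eye",s)])
E
```

```text
[0.40727133 0.21527368 0.14176626] 89.80553766375877 [-0.82497508  0.60915872  6.44140814] 0.02492860752734006 39.18592737732979
[([159.5, 165.4], 0.93), ([241.1, 182.0], 0.48)]
```

jog_arm:
  moves:
    - {"slide":[0,0,-15],"angular":[0,0,0],"fingers":1}
    - {"slide":[0,0,-35],"angular":[0,0,0],"fingers":1}
    - {"slide":[0,0,-60],"angular":[0,0,0],"fingers":1}
    - {"slide":[0,0,-85],"angular":[0,0,0],"fingers":1}
    - {"slide":[0,0,-110],"angular":[0,0,0],"fingers":1}
    - {"slide":[0,0,-110],"angular":[0,0,0],"fingers":1}
    - {"slide":[0,0,-110],"angular":[0,0,0],"fingers":1}
    - {"slide":[0,0,-110],"angular":[0,0,0],"fingers":1}

```text
clock: 12.33
tcp_pos: [0.4056, 0.2145, 0.2497]
orientation: [-0.0, 0.002, 1.0, -0.0]
wrist_force: [-0.0, 0.5, -1.3]
finger_gap: 0.0254
grip_force: 39.6
```

```bash
python3 - <<'E'
from h import *
s=read_camera("side");t=read_camera("top");b=s["color"][:,:,::-1]
cv2.imwrite("pics/c8.png",cv2.resize(b[120:225,190:330],(800,600),interpolation=2))
st=get_state();tt,r=tool();print(tt,to_tool([.4067,-.1233,.25]),st["wrist_force"],st["finger_gap"])
for q in(s,t): print([(d["point"],round(d["p"],2)) for d in tip_of("paddle_eye",q)],[(d["point"],round(d["p"],2)) for d in tip_of("paddle",q)],proj(q,tt+[0,0,.0047]),proj(q,tt+[0,0,.0047-.1405]))
E
```

```text
[0.40509083 0.21433836 0.24885861] [  -2.76060782 -337.63157234   -0.9246346 ] [ 0.0626212   0.36852183 -0.80557681] 0.025081884332600595
[([157.2, 163.2], 0.91), ([239.6, 142.0], 0.8)] [([240.8, 189.4], 0.77), ([163.6, 210.3], 0.55)] [240.83655915 142.21165525] [240.37396772 190.44720287]
[([174.9, 253.5], 0.48)] [([183.4, 256.9], 0.42)] [233.53824051 190.55042578] [237.90530836 199.52278394]
```

View pics/c8.png

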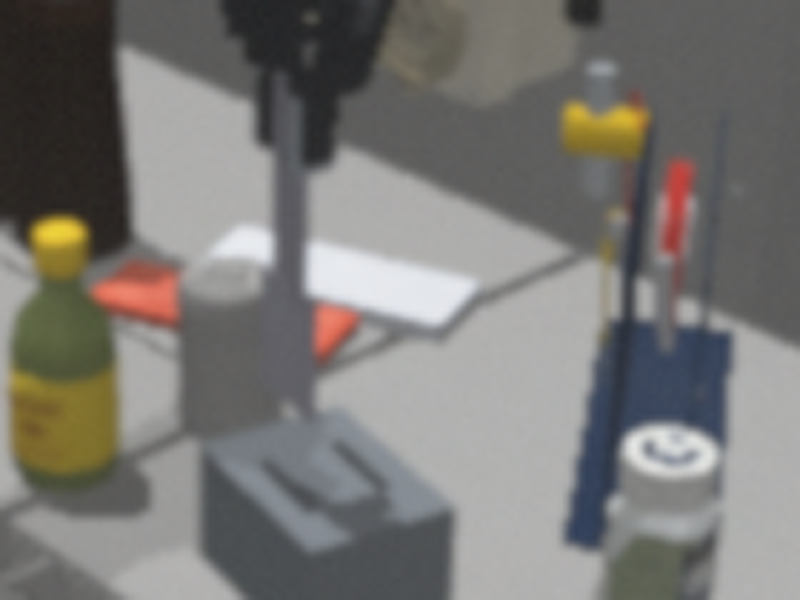

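The paddle is lifted clear, upright between the fingers at (290,240). Carrying it to the front of the hook.

jog_arm:
  moves:
    - {"slide":[0,-20,0],"angular":[0,0,0],"fingers":1}
    - {"slide":[-3,-55,0],"angular":[0,0,3],"fingers":1}
    - {"slide":[-3,-92,0],"angular":[0,0,5],"fingers":1}
    - {"slide":[-3,-130,0],"angular":[0,0,8],"fingers":1}
    - {"slide":[-3,-168,0],"angular":[0,0,11],"fingers":1}
    - {"slide":[-3,-206,0],"angular":[0,0,14],"fingers":1}
    - {"slide":[-3,-244,0],"angular":[0,0,15.6],"fingers":1}
    - {"slide":[-3,-280,0],"angular":[0,0,15.6],"fingers":1}
    - {"slide":[-3,-312,0],"angular":[0,0,15.6],"fingers":1}
    - {"slide":[-3,-338,0],"angular":[0,0,15.6],"fingers":1}

```text
clock: 13.47
tcp_pos: [0.4073, -0.1258, 0.2498]
orientation: [-0.0, 0.138, 0.99, -0.0]
wrist_force: [1.5, 0.9, -1.1]
finger_gap: 0.0251
grip_force: 39.7
```

jog_arm:
  moves:
    - {"slide":[0,0,0],"angular":[0,0,0],"fingers":1}
    - {"slide":[0,0,0],"angular":[0,0,0],"fingers":1}
    - {"slide":[0,0,12],"angular":[0,0,0],"fingers":1}
    - {"slide":[0,0,23],"angular":[0,0,0],"fingers":1}
    - {"slide":[0,0,23],"angular":[0,0,0],"fingers":1}
    - {"slide":[0,0,23],"angular":[0,0,0],"fingers":1}

```text
clock: 13.97
tcp_pos: [0.4071, -0.1222, 0.2266]
orientation: [-0.001, 0.137, 0.991, 0.0]
wrist_force: [0.6, 0.1, -0.6]
finger_gap: 0.0254
grip_force: 39.8
```

```bash
cat > rel.py <<'E'
from h import *
np.set_printoptions(precision=2,suppress=True)
st=get_state();tt,r=tool();y=r.as_matrix()[:,1]
W=np.array([.4597,-.1382]);A=np.array([.5355,-.159]);u=(W-A)/np.linalg.norm(W-A)
d=tt[:2]-A
print("tcp",(tt*1000).round(1),"yaw",np.degrees(np.arctan2(y[1],y[0])),"wire",np.degrees(np.arctan2(u[1],u[0])),"radial",d@u*1000,"lateral(+ccw)",(u[0]*d[1]-u[1]*d[0])*1000,"F",st["wrist_force"],"tool",to_tool([*(A+u*.0786),.2253]),"clk",st["clock"],st["finger_gap"])
E
python3 rel.py; python3 - <<'E'
from h import *
s=read_camera("side");b=s["color"][:,:,::-1]
cv2.imwrite("pics/c9.png",cv2.resize(b[170:245,300:400],(800,600),interpolation=2))
print([(d["point"],round(d["p"],2)) for d in tip_of("free_hook",s)],proj(s,[.4597,-.1382,.225]))
print([(d["point"],round(d["p"],2)) for d in tip_of("paddle_eye",s)],proj(s,tool()[0]+[0,0,.0047]))
E
```

```text
tcp [ 407.1 -122.2  226.6] yaw 74.28741764053736 wire 164.655376692982 radial 133.53441845565206 lateral(+ccw) -1.566223067014219 F [ 0.57  0.11 -0.64] tool [-54.95  -1.21   1.22] clk 13.9667 0.025357952256168402
[([346.1, 209.9], 0.85)] [347.49309658 215.14831742]
[([320.7, 215.7], 0.77), ([384.9, 204.9], 0.64), ([158.6, 163.2], 0.6)] [322.30290268 214.80032163]
```

View pics/c9.png

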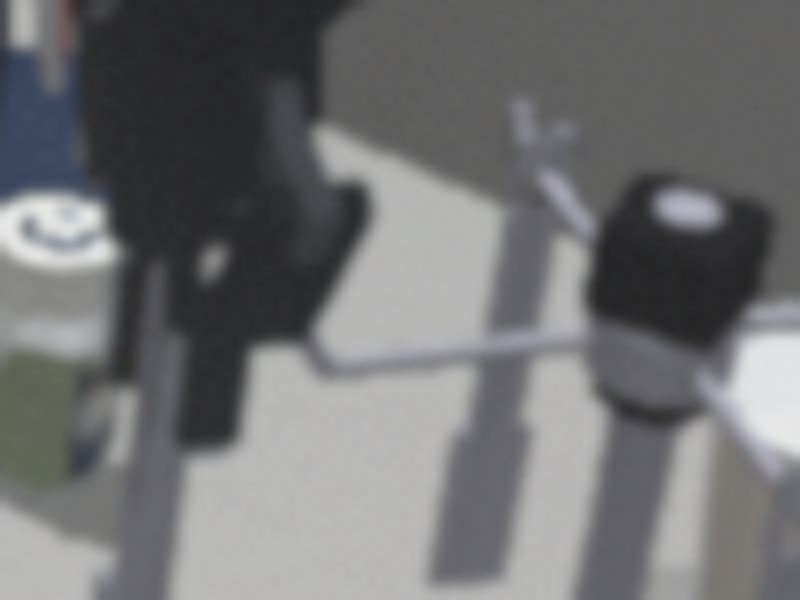

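The hook wire runs from (330,360) to (590,340) and passes close to the predicted wire point (380,361). The paddle slot sits level with it at about (160,360). Moving in slowly.

jog_arm:
  moves:
    - {"slide":[-10,-1,1],"angular":[0,0,0],"fingers":1}
    - {"slide":[-20,-1,1],"angular":[0,0,0],"fingers":1}
    - {"slide":[-26,-1,1],"angular":[0,0,0],"fingers":1}
    - {"slide":[-29,-1,1],"angular":[0,0,0],"fingers":1}
    - {"slide":[-29,-1,1],"angular":[0,0,0],"fingers":1}
    - {"slide":[-29,-1,1],"angular":[0,0,0],"fingers":1}

```text
clock: 14.62
tcp_pos: [0.4354, -0.1323, 0.2258]
orientation: [-0.0, 0.137, 0.991, 0.0]
wrist_force: [-0.3, 0.2, -0.4]
finger_gap: 0.0252
grip_force: 39.8
```

```bash
python3 rel.py
```

```text
tcp [ 435.4 -132.3  225.8] yaw 74.20305661489303 wire 164.655376692982 radial 103.54938160953009 lateral(+ccw) 0.7495827656878347 F [-0.32  0.21 -0.45] tool [-24.94   0.95   0.48] clk 14.6167 0.025236289387450792
```

jog_arm:
  moves:
    - {"slide":[-2,1,0],"angular":[0,0,0],"fingers":1}
    - {"slide":[-4,1,0],"angular":[0,0,0],"fingers":1}
    - {"slide":[-6,1,0],"angular":[0,0,0],"fingers":1}
    - {"slide":[-6,1,0],"angular":[0,0,0],"fingers":1}

```text
clock: 14.95
tcp_pos: [0.4417, -0.1331, 0.2261]
orientation: [0.0, 0.137, 0.991, -0.0]
wrist_force: [0.6, 0.5, -1.0]
finger_gap: 0.0252
grip_force: 39.8
```

```bash
python3 rel.py
```

```text
tcp [ 441.7 -133.1  226.1] yaw 74.20320648463266 wire 164.655376692982 radial 97.32129005604385 lateral(+ccw) -0.18721279436275523 F [ 0.63  0.45 -0.99] tool [-18.72  -0.04   0.8 ] clk 14.95 0.02515909530598025
```

jog_arm:
  moves:
    - {"slide":[-2,0,0],"angular":[0,0,0],"fingers":1}
    - {"slide":[-4,0,0],"angular":[0,0,0],"fingers":1}
    - {"slide":[-6,0,0.5],"angular":[0,0,0],"fingers":1}
    - {"slide":[-6,0,0.5],"angular":[0,0,0],"fingers":1}

```text
clock: 15.28
tcp_pos: [0.4476, -0.1347, 0.2255]
orientation: [0.0, 0.137, 0.991, 0.0]
wrist_force: [-0.2, 0.6, -0.8]
finger_gap: 0.0254
grip_force: 39.8
```

```bash
python3 rel.py
```

```text
tcp [ 447.6 -134.7  225.5] yaw 74.20312253211358 wire 164.655376692982 radial 91.23313349847452 lateral(+ccw) -0.13026238845632865 F [-0.2   0.58 -0.8 ] tool [-12.63  -0.03   0.17] clk 15.2833 0.02543270983200562
```

jog_arm:
  moves:
    - {"slide":[-3,0,0],"angular":[0,0,0],"fingers":1}
    - {"slide":[-6,0,0],"angular":[0,0,0],"fingers":1}
    - {"slide":[-9,0,0],"angular":[0,0,0],"fingers":1}
    - {"slide":[-12,0,0],"angular":[0,0,0],"fingers":1}
    - {"slide":[-12,0,0],"angular":[0,0,0],"fingers":1}

```text
clock: 15.7
tcp_pos: [0.4594, -0.1381, 0.2255]
orientation: [0.0, 0.137, 0.991, -0.0]
wrist_force: [0.9, -0.0, -1.6]
finger_gap: 0.0251
grip_force: 39.8
```

```bash
python3 rel.py
```

```text
tcp [ 459.4 -138.1  225.5] yaw 74.20373797921525 wire 164.655376692982 radial 78.93479313906386 lateral(+ccw) 0.008714901439541012 F [ 0.93 -0.03 -1.6 ] tool [-0.33  0.01  0.17] clk 15.7 0.0251425001924836
```

jog_arm:
  moves:
    - {"slide":[0,0,3],"angular":[0,0,0],"fingers":1}
    - {"slide":[0,0,6],"angular":[0,0,0],"fingers":1}
    - {"slide":[0,0,9],"angular":[0,0,0],"fingers":1}
    - {"slide":[0,0,11],"angular":[0,0,0],"fingers":1}
    - {"slide":[0,0,11],"angular":[0,0,0],"fingers":1}

```text
clock: 16.12
tcp_pos: [0.4582, -0.1376, 0.2138]
orientation: [-0.001, 0.137, 0.991, 0.0]
wrist_force: [-0.4, 0.6, -0.2]
finger_gap: 0.0253
grip_force: 39.8
```

jog_arm:
  moves:
    - {"slide":[0,0,1],"angular":[0,0,0],"fingers":1}
    - {"slide":[0,0,2],"angular":[0,0,0],"fingers":1}
    - {"slide":[0,0,2],"angular":[0,0,0],"fingers":1}

```text
clock: 16.37
tcp_pos: [0.4587, -0.1378, 0.2124]
orientation: [0.0, 0.137, 0.991, 0.0]
wrist_force: [-0.1, 0.1, -0.8]
finger_gap: 0.0253
grip_force: 39.8
```

```bash
python3 rel.py
```

```text
tcp [ 458.7 -137.8  212.4] yaw 74.20254435481036 wire 164.655376692982 radial 79.69492736729347 lateral(+ccw) -0.09889858649663602 F [-0.1   0.08 -0.77] tool [ -1.1   -0.09 -12.87] clk 16.3667 0.025309717990992395
```

jog_arm:
  moves:
    - {"slide":[0,0,1],"angular":[0,0,0],"fingers":1}
    - {"slide":[0,0,1.5],"angular":[0,0,0],"fingers":1}
    - {"slide":[0,0,1.5],"angular":[0,0,0],"fingers":1}

```text
clock: 16.62
tcp_pos: [0.4588, -0.1379, 0.2115]
orientation: [0.0, 0.137, 0.991, -0.0]
wrist_force: [-0.2, 0.8, 2.0]
finger_gap: 0.0253
grip_force: 40.2
```

```bash
python3 rel.py; python3 - <<'E'
from h import *
s=read_camera("side");b=s["color"][:,:,::-1]
cv2.imwrite("pics/c10.png",cv2.resize(b[180:300,310:470],(800,600),interpolation=2))
E
```

```text
tcp [ 458.8 -137.9  211.5] yaw 74.2009445809127 wire 164.655376692982 radial 79.49395162709575 lateral(+ccw) -0.032415169360620194 F [-0.23  0.82  2.02] tool [ -0.9   -0.03 -13.83] clk 16.6167 0.025318357341713726
```

The paddle rests on the wire: contact came at exactly the expected height, with 2.8 N. Letting go.

jog_arm:
  moves:
    - {"slide":[0,0,0],"angular":[0,0,0],"fingers":0.6}
    - {"slide":[0,0,0],"angular":[0,0,0],"fingers":0.4}
    - {"slide":[0,0,0],"angular":[0,0,0],"fingers":0.2}
    - {"slide":[0,0,0],"angular":[0,0,0],"fingers":0.1}
    - {"slide":[0,0,0],"angular":[0,0,0],"fingers":0.1}

```text
clock: 17.08
tcp_pos: [0.4587, -0.1378, 0.2109]
orientation: [-0.0, 0.137, 0.991, 0.0]
wrist_force: [-0.3, 0.2, -0.2]
finger_gap: 0.0765
grip_force: 0.0
```

```bash
python3 rel.py; python3 - <<'E'
from h import *
s=read_camera("side");b=s["color"][:,:,::-1]
print([(d["point"],round(d["p"],2)) for d in tip_of("paddle_eye",s)],[(d["point"],round(d["p"],2)) for d in tip_of("paddle",s)],proj(s,[.4595,-.138,.2165]),proj(s,[.4595,-.138,.076]))
E
```

```text
tcp [ 458.7 -137.8  210.9] yaw 74.20270792655963 wire 164.655376692982 radial 79.6873108146625 lateral(+ccw) -0.08289105497015503 F [-0.26  0.23 -0.2 ] tool [ -1.09  -0.07 -14.37] clk 17.0833 0.07646449170190733
[([347.7, 217.2], 0.91), ([158.4, 165.0], 0.86)] [([337.8, 270.3], 0.78)] [346.77940723 218.67913187] [338.12604361 272.689573  ]
```

Hanging as predicted. Rising straight up, then waiting for the sway to settle.

jog_arm:
  moves:
    - {"slide":[0,0,-10],"angular":[0,0,0],"fingers":0.1}
    - {"slide":[0,0,-30],"angular":[0,0,0],"fingers":0.1}
    - {"slide":[0,0,-60],"angular":[0,0,0],"fingers":0.1}
    - {"slide":[0,0,-100],"angular":[0,0,0],"fingers":0.1}
    - {"slide":[0,0,-120],"angular":[0,0,0],"fingers":0.1}
    - {"slide":[0,0,-120],"angular":[0,0,0],"fingers":0.1}
    - {"slide":[0,0,-120],"angular":[0,0,0],"fingers":0.1}
    - {"slide":[0,0,-120],"angular":[0,0,0],"fingers":0.1}
    - {"slide":[0,0,-120],"angular":[0,0,0],"fingers":0.1}
    - {"slide":[0,0,-120],"angular":[0,0,0],"fingers":0.1}

```text
clock: 18.07
tcp_pos: [0.4581, -0.1376, 0.3298]
orientation: [-0.001, 0.137, 0.991, 0.0]
wrist_force: [-0.3, -0.2, 0.3]
finger_gap: 0.0767
grip_force: 0.0
```

```bash
python3 - <<'E'
from h import *
for i in range(40): s=read_camera("side")
a=s["color"].astype(int)
for i in range(8):
    s=read_camera("side");c=s["color"].astype(int);print(np.abs(c-a)[215:290,325:360].mean().round(2),end=" ");a=c
cv2.imwrite("pics/c11.png",cv2.resize(s["color"][170:305,310:490,::-1],(800,600),interpolation=2))
print(get_state()["clock"])
print([(d["point"],round(d["p"],2)) for d in tip_of("paddle_eye",s)],[(d["point"],round(d["p"],2)) for d in tip_of("paddle",s)])
E
```

```text
0.71 0.72 0.7 0.69 0.7 0.72 0.71 0.7 20.4667
[([345.3, 221.5], 0.65), ([157.6, 164.6], 0.64)] [([339.3, 272.3], 0.94), ([158.7, 211.5], 0.76)]
```

View pics/c11.png

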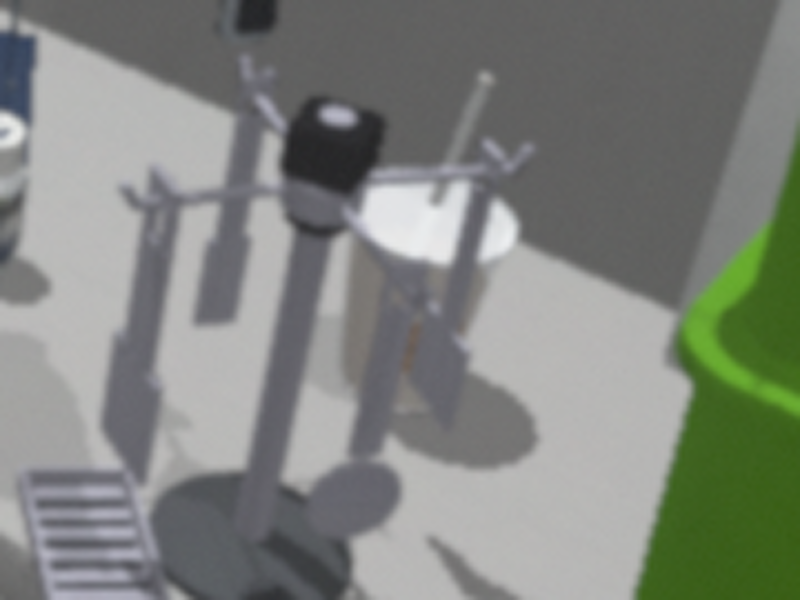

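The paddle hangs on the front hook, with its eye at (155,200), above the tray at (90,520). It is still, and the gripper is clear.

```bash
python3 -c "
from workcell import *
print(hand_in())"
```

```text
the job is handed in; nothing more can be done
None
```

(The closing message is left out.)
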